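# Square up the guide plates and hold a sample stem through them

## Task

The three guide plates in the stand have slid out of line: with the stem still parked, nudge them back until their edges are flush and all lie fully home against the back stop. Then lift the stem out of its holder by its white grip, lower it upright through the middle of the bores without touching plates, stand or cup, until its tip is about halfway down inside the cup below, and hold it there, centred and still, for three seconds. Finish while still holding it like that, and leave the other things on the worktop alone.

Things in the scene. Friction and masses are not known exactly. Their poses are not given: they have to be found in the camera images.
- guide_stand: fixed aluminium stand; origin on the worktop, on the vertical guide axis. Deck on 4 legs, top at z 70 mm, 8 mm thick, 44 mm hole on the axis. On it a channel along the stand's x: side rails 83 mm apart and, at the far end (+x), a back stop with its inner face at x = +48 mm; both rise to 84 mm. Open at the front (-x, roughly to the robot), deck edge at x = -40 mm. 96 x 95 mm overall.
- stem: loose sample stem, about 0.10 kg, upright at the start. Origin: its tip (lower end); z points up along the stem. Steel rod 8 mm diameter from 0 to 100 mm above the tip, collar 24 mm diameter from 100 to 105 mm, then a round white grip 16 mm diameter from 105 to 150 mm, to be held there.
- stem_holder: fixed holder in which the stem is parked: round foot 72 mm across and an upright tube (30 mm outside, 15 mm inside), top 114 mm above the worktop. Origin: on the worktop, on the tube's axis. The stem's collar rests on the tube's top, its axis on the tube's; it comes out straight up, by 100 mm or more.
- cup: small clear plastic cup, 42 mm across the rim, 47 mm tall, standing open on the worktop under the deck on the guide axis. Origin: centre of its underside; hollow, floor about 3 mm thick.
- plate_low: lowest of three loose steel plates stacked in the channel: 96 mm along x (the channel), 80 wide, 5 thick, about 0.09 kg, round 24 mm bore through the middle. Origin: centre of its underside, at z 70 mm. Home when its far edge touches the back stop: bore on the guide axis, front edge at x = -48 mm of the stand, 8 mm beyond the deck. Starts 10 to 25 mm out to the front; slides easily when its front edge is pushed.
- plate_mid: middle of three loose steel plates stacked in the channel: 96 mm along x (the channel), 80 wide, 5 thick, about 0.09 kg, round 24 mm bore through the middle. Origin: centre of its underside, at z 75 mm. Home when its far edge touches the back stop: bore on the guide axis, front edge at x = -48 mm of the stand, 8 mm beyond the deck. Starts 10 to 25 mm out to the front; slides easily when its front edge is pushed.
- plate_top: top of three loose steel plates stacked in the channel: 96 mm along x (the channel), 80 wide, 5 thick, about 0.09 kg, round 24 mm bore through the middle. Origin: centre of its underside, at z 80 mm. Home when its far edge touches the back stop: bore on the guide axis, front edge at x = -48 mm of the stand, 8 mm beyond the deck. Starts 10 to 25 mm out to the front; slides easily when its front edge is pushed.
- petri_dish_deep: bystander, to be left alone: deep clear petri dish, 94 mm across, 36 mm tall. Origin: centre of its underside.
- petri_dish_flat: bystander, to be left alone: flat clear petri dish, 94 mm across, 20 mm tall. Origin: centre of its underside.
- tweezers: bystander, to be left alone: tweezers lying flat, 111 mm long, 9 mm thick. Origin: centre of its underside.
- jar: bystander, to be left alone: sample jar with a screw lid, 48 mm across, 70 mm tall. Origin: centre of its underside.
Things that resemble listed ones, but are neither listed nor needed, are in the scene too. What is shaped like the plate_top but green or turquoise is not meant.

How it is judged:
By the outcome, as a careful person would: the job done as asked, in the order asked, and still so for the second after the job is handed in, while the arm keeps its last pose, push and grip.
It also fails if it takes over 72 s, if anything falls off the work surface, if the arm or the gripper's body presses on something with over 40 N, if the wrist force passes 120 N, or if a joint passes its speed limit or range.

## Robot

A 7-joint arm with a two-finger parallel gripper is mounted at the origin on a cart in front of the work surface, level with it; the furniture and walls round the work are solid. World frame = base frame: x ahead of the robot, y to its left, z up, the work surface at z = 0. Lengths are in mm, angles in rad, forces in N, time in s.
With the tool pointing down it reaches from about 350 to 900 mm from the base axis. Payload 19.9 kg.
Tool frame: the origin (TCP) lies midway between the tips of the shut fingers; the grasp point (between the pads) lies 19 mm behind it; z points along the fingers, y is the line along which they close (so a half turn about z gives the same grasp; the last joint's range is limited). The gripper opens to 85 mm and grips with 20 to 120 N. Pads are 22 mm wide; open, the fingers measure 114 mm over their backs; the gripper's body (76 mm by 85 mm) begins 54 mm behind the grasp point. The pads swing forward as they close: fully open they stand 13 mm farther back than shut.
Start: joints at [-1.272, 0.417, -0.01, 1.614, 0.005, 1.111, -0.053], TCP at [208.3, 589.247, 231.26] pointing down, gripper open.
Joint ranges: [-2.81, 2.81], [-0.39, 2.02], [-1.27, 1.25], [0.06, 2.57], [-1.19, 4.33], [0.19, 2], [-2.82, 2.82]. Speed limits (rad/s): [1.89, 1.89, 2.39, 2.39, 3.01, 3.01, 3.01].

## Interface

Orientations are given as a unit quaternion [x, y, z, w].
In Python, from plant import monitor, grab_frame, camera_info, arm gives the robot as it stands.
- The arm moves only by the tool carry_out, never from a script. Its argument "steps" is a list of rows, each an object of numbers: "tx", "ty", "tz": the shift along the tool's x, y, z in cm; "ax", "ay", "az": the turn, a rotation vector about the tool's x, y, z in rad; "jaw": the closure, from -1 (fully open) to 1 (shut), so that 0 is half open. In form: [{"tx": .., "ty": .., "tz": .., "ax": .., "ay": .., "az": .., "jaw": ..}, ...]. A call has 1 to 12 rows; each row is the pose to reach, as a shift and turn from the pose commanded when the call began, along the tool's axes at that moment; what a row does not reach only later rows make up. A row lasts 1/12 s, in which the tool goes at most 41.7 mm and 7.16 degrees, less where a joint would pass 70% of its speed; a pose out of reach is approached as far as the arm can. A call with a gripper value outside its range is refused whole. The fingers move at their own pace and stop on an object; the grip force is fixed at half the most. Time passes only in rows, so rows that repeat a pose let the fingers close. It gives the time, the measured TCP pose, the force, the opening and the grip force at its end, in the units of the state.
- monitor.get_state(): the state, without advancing time (a new reading comes with each control period).
- grab_frame(name): name is "scene" or "side" or "wrist"; returns (picture, depth): 384x512x3 uint8, blue, green, red; 384x512 float32, mm along the optical axis (not along the pixel's ray), 0 where there is no reading.
- camera_info(name): a dict with "fx", "fy", "cx", "cy" (pixels), "k1" (the pictures are not rectified: a ray, as slopes to the right and down, at radius r is drawn at 1 + k1 r^2 times it, then the intrinsics apply), "R" (3x3) and "t" (3): a world point X has camera coordinates R X + t. Camera axes: x right, y down, z forward; pixel columns grow to the right and rows downward; lengths in mm; the calibration is good to about 2 mm. A picture is of the moment at which its call begins: read the wrist's pose just before it. camera_info takes no time and is no camera call; for the wrist camera it gives the pose at the moment of the call.
- arm.hand_in(): hands the job in; it is judged then, once.
The state is a dict: "t": time; "q": joint angles; "qd": joint speeds; "effort": joint torques, N m; "eef_pos": TCP position; "ee_rot": TCP orientation; "contact_force": force on the tool from outside, world axes, zero at the start; "wrist_torque": the same for the moment, N m; "width": finger opening in mm; "gripper_force": force on a finger pad.
Only numpy, scipy, OpenCV 4.12 (cv2) and the standard library are available. Lean on these libraries where they do the work, as an engineer would, in place of code of your own. Each camera call takes 0.05 s, during which the arm holds its last target. There are 200 camera calls.

## Working session

There is one attempt and no reset: what is moved stays moved. The work goes in short steps, Python scripts to look and compute and a tool call to move; the robot and the scene stay as the last step left them, time stands still between calls to the robot, and variables do not carry over. Pictures are saved under pics/ and viewed, at most 10 in all, crops included, and the job is handed in when it is done.

Besides the shell and the picture viewer there is one more tool, called after "Emit:" by a JSON object that holds its "name" and its "arguments", one argument or row to a line. carry_out: Moves the arm, as the interface text tells. Its arguments: {"type":"object","properties":{"steps":{"type":"array"}},"required":["steps"]}

```bash
mkdir -p pics
cat > h.py <<'E'
import numpy as np, cv2
from plant import monitor, grab_frame, camera_info, arm
def ray(ci,u,v):
    xd=(u-ci["cx"])/ci["fx"]; yd=(v-ci["cy"])/ci["fy"]
    x,y=xd,yd
    for _ in range(20):
        s=1+ci["k1"]*(x*x+y*y); x,y=xd/s,yd/s
    R=np.array(ci["R"]);t=np.array(ci["t"]).ravel()
    return -R.T@t, R.T@np.array([x,y,1.0])
def onz(ci,u,v,z):
    o,d=ray(ci,u,v); return o+d*(z-o[2])/d[2]
def depthpt(ci,u,v,dep):
    o,d=ray(ci,u,v); return o+d*dep
def proj(ci,X):
    p=np.array(ci["R"])@np.asarray(X,float)+np.array(ci["t"]).ravel()
    x,y=p[0]/p[2],p[1]/p[2]; s=1+ci["k1"]*(x*x+y*y)
    return np.array([ci["fx"]*x*s+ci["cx"],ci["fy"]*y*s+ci["cy"]])
E
python3 - <<'E'
from h import *
import pickle
print(monitor.get_state())
for n in ("scene","side","wrist"):
    ci=camera_info(n); p,d=grab_frame(n); pickle.dump((ci,p,d),open(f"{n}0.pkl","wb"))
    cv2.imwrite(f"pics/{n}0.png",p)
    print(n,-np.array(ci["R"]).T@np.array(ci["t"]).ravel(),np.array(ci["R"]).round(3).tolist(),ci["fx"],ci["k1"])
E
```

```text
{'t': 0.0, 'q': array([-1.27251643,  0.41795637, -0.01032308,  1.61416499,  0.00468707,
        1.11070487, -0.05300553]), 'qd': array([ 9.16593584e-04,  4.21654146e-04, -1.17979991e-04, -1.01761402e-03,
        1.64901059e-03, -3.57367792e-04, -6.72991049e-05]), 'effort': array([-1.56558868e-03, -8.64471602e+01,  6.78352732e-01, -4.34883678e+01,
        1.90557609e-02,  7.62880925e-03, -2.96016481e-05]), 'eef_pos': array([208.18014165, 588.9439866 , 230.67502573]), 'ee_rot': array([ 1.69066319e-01,  9.85604492e-01, -6.01009947e-04, -6.69731231e-05]), 'contact_force': array([-0.13783586, -0.99922905,  0.48289735]), 'wrist_torque': array([-0.0227271 ,  0.00909595,  0.03430257]), 'gripper_force': 0.0, 'width': 85.48033316438489}
scene [ 724.55223837 -664.28996737  921.1359765 ] [[0.972, 0.236, 0.011], [0.174, -0.683, -0.709], [-0.16, 0.691, -0.705]] 456.54679847570986 0.0051102115603470005
side [    1.32220792 -1014.90362882   539.08699007] [[0.906, -0.423, -0.027], [-0.173, -0.313, -0.934], [0.386, 0.851, -0.357]] 431.3600092498729 -0.10499258690130286
wrist [144.6887445  611.96232153 375.11375304] [[0.334, 0.943, -0.002], [0.909, -0.321, 0.266], [0.25, -0.091, -0.964]] 335.17768821308385 -0.004215259575998276
```

View pics/scene0.png

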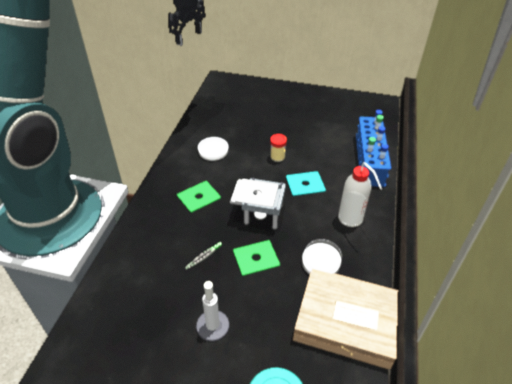

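View pics/side0.png

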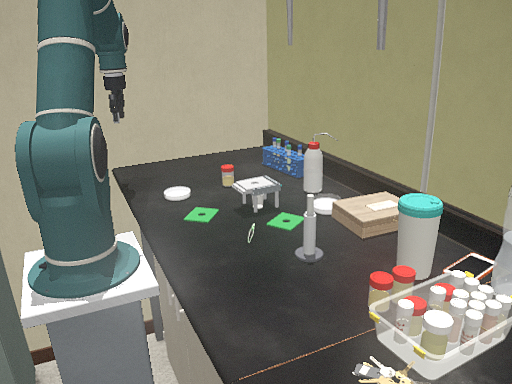

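The scene picture shows the stand at about (258,200) and the stem in its holder at (210,310). In the side view they are at (258,190) and (309,230). Next I'll zoom in on the stand and measure.

Run:
```python
from h import *
import pickle
S=pickle.load(open("scene0.pkl","rb"));D=pickle.load(open("side0.pkl","rb"))
a=cv2.resize(S[1][165:240,215:305],None,fx=6,fy=6,interpolation=cv2.INTER_CUBIC)[:,:]
b=cv2.resize(D[1][165:220,222:292],None,fx=6,fy=6,interpolation=cv2.INTER_CUBIC)
o=np.zeros((600,800,3),np.uint8)
a=cv2.resize(a,(400,333));b=cv2.resize(b,(400,314))
o[:333,:400]=a;o[:314,400:]=b
c=cv2.resize(S[1][275:345,190:235],(250,389),interpolation=cv2.INTER_CUBIC)
d=cv2.resize(D[1][190:265,290:330],(210,389)[:2],interpolation=cv2.INTER_CUBIC)
o[333:,:250]=cv2.resize(c,(250,267));o[333:,300:500]=cv2.resize(d,(200,267))
cv2.imwrite("pics/z1.png",o)
for ci,p,dep,pts in((S[0],S[1],S[2],[(245,185),(258,183),(275,190),(212,328),(208,285),(209,300)]),(D[0],D[1],D[2],[(258,185),(310,200),(310,230)])):
    for u,v in pts: print(u,v,depthpt(ci,u,v,dep[v,u]).round(1))
```

```text
245 185 [502.6 162.   85.1]
258 183 [534.  177.   85.8]
275 190 [582.7 163.5  84.9]
212 328 [ 528.1 -215.2   21.1]
208 285 [ 524.9 -203.3  166.2]
209 300 [ 525.4 -207.8  119.5]
258 185 [538.5 117.2  83.2]
310 200 [ 517.5 -212.4  154.1]
310 230 [ 517.6 -215.6   76.6]
```

View pics/z1.png

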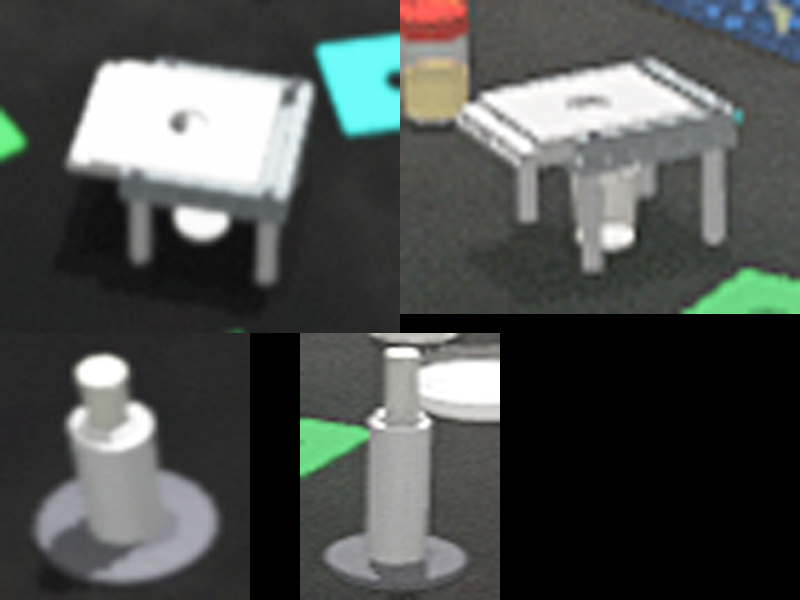

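The stand's plates stick out to the front (left in the scene crop), and the bore is at about (257,192) in the scene view. The stem stands upright in its holder. I'll move the wrist camera over the stand.

Emit:
{"name": "carry_out", "arguments": {
  "steps": [
    {"tx": -39.3,"ty": -32.7,"tz": -3,"az": -0.34,"jaw": 1},
    {"tx": -39.3,"ty": -32.7,"tz": -3,"az": -0.34,"jaw": 1},
    {"tx": -39.3,"ty": -32.7,"tz": -3,"az": -0.34,"jaw": 1},
    {"tx": -39.3,"ty": -32.7,"tz": -3,"az": -0.34,"jaw": 1},
    {"tx": -39.3,"ty": -32.7,"tz": -3,"az": -0.34,"jaw": 1},
    {"tx": -39.3,"ty": -32.7,"tz": -3,"az": -0.34,"jaw": 1},
    {"tx": -39.3,"ty": -32.7,"tz": -3,"az": -0.34,"jaw": 1},
    {"tx": -39.3,"ty": -32.7,"tz": -3,"az": -0.34,"jaw": 1},
    {"tx": -39.3,"ty": -32.7,"tz": -3,"az": -0.34,"jaw": 1},
    {"tx": -39.3,"ty": -32.7,"tz": -3,"az": -0.34,"jaw": 1},
    {"tx": -39.3,"ty": -32.7,"tz": -3,"az": -0.34,"jaw": 1},
    {"tx": -39.3,"ty": -32.7,"tz": -3,"az": -0.34,"jaw": 1}
  ]
}}

```text
schema error: expected keys tx, ty, tz, ax, ay, az, jaw
```

Emit:
{"name": "carry_out", "arguments": {
  "steps": [
    {"tx": -39.3,"ty": -32.7,"tz": -3,"ax": 0,"ay": 0,"az": -0.34,"jaw": 1},
    {"tx": -39.3,"ty": -32.7,"tz": -3,"ax": 0,"ay": 0,"az": -0.34,"jaw": 1},
    {"tx": -39.3,"ty": -32.7,"tz": -3,"ax": 0,"ay": 0,"az": -0.34,"jaw": 1},
    {"tx": -39.3,"ty": -32.7,"tz": -3,"ax": 0,"ay": 0,"az": -0.34,"jaw": 1},
    {"tx": -39.3,"ty": -32.7,"tz": -3,"ax": 0,"ay": 0,"az": -0.34,"jaw": 1},
    {"tx": -39.3,"ty": -32.7,"tz": -3,"ax": 0,"ay": 0,"az": -0.34,"jaw": 1},
    {"tx": -39.3,"ty": -32.7,"tz": -3,"ax": 0,"ay": 0,"az": -0.34,"jaw": 1},
    {"tx": -39.3,"ty": -32.7,"tz": -3,"ax": 0,"ay": 0,"az": -0.34,"jaw": 1},
    {"tx": -39.3,"ty": -32.7,"tz": -3,"ax": 0,"ay": 0,"az": -0.34,"jaw": 1},
    {"tx": -39.3,"ty": -32.7,"tz": -3,"ax": 0,"ay": 0,"az": -0.34,"jaw": 1},
    {"tx": -39.3,"ty": -32.7,"tz": -3,"ax": 0,"ay": 0,"az": -0.34,"jaw": 1},
    {"tx": -39.3,"ty": -32.7,"tz": -3,"ax": 0,"ay": 0,"az": -0.34,"jaw": 1}
  ]
}}

```text
t: 1.15
eef_pos: [463.9, 158.9, 260.8]
ee_rot: [-0.0, 1.0, 0.0, 0.0]
contact_force: [0.4, 1.8, -0.1]
width: 0.1
gripper_force: 0.0
```

Run:
```python
from h import *
import pickle
s=monitor.get_state();print(s['t'],s['eef_pos'],s['ee_rot'],np.abs(s['qd']).max())
n="wrist";ci=camera_info(n); p,d=grab_frame(n); pickle.dump((ci,p,d),open(f"{n}1.pkl","wb"))
cv2.imwrite(f"pics/{n}1.png",p)
S=pickle.load(open("scene0.pkl","rb"));print(onz(S[0],256.6,192,85))
print(-np.array(ci["R"]).T@np.array(ci["t"]).ravel())
```

```text
1.15 [463.86291237 158.89731324 260.81854762] [-1.63999166e-04  9.99999978e-01  7.43715605e-05  1.04952943e-04] 1.1051549541987522
[538.16083319 144.47346463  85.        ]
[396.40858606 159.18514837 405.19743781]
```

View pics/wrist1.png

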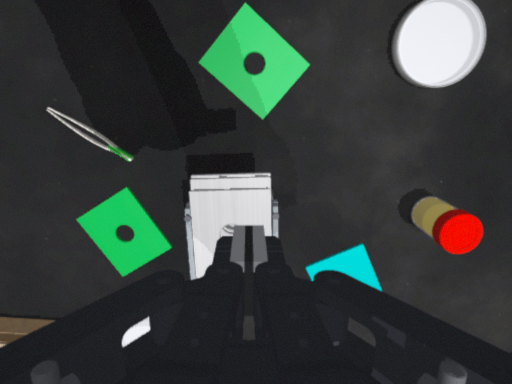

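The wrist view has the stand at columns 185–280 with three plate front edges at rows 173–190. The gripper hides the far half, so I'll shift forward for a clear view.

Emit:
{"name": "carry_out", "arguments": {
  "steps": [
    {"tx": -3.5,"ty": -1,"tz": -2,"ax": 0,"ay": 0,"az": 0,"jaw": 1},
    {"tx": -8,"ty": -1.2,"tz": -4,"ax": 0,"ay": 0,"az": 0,"jaw": 1},
    {"tx": -8,"ty": -1.2,"tz": -4,"ax": 0,"ay": 0,"az": 0,"jaw": 1},
    {"tx": -8,"ty": -1.2,"tz": -4,"ax": 0,"ay": 0,"az": 0,"jaw": 1},
    {"tx": -8,"ty": -1.2,"tz": -4,"ax": 0,"ay": 0,"az": 0,"jaw": 1},
    {"tx": -8,"ty": -1.2,"tz": -4,"ax": 0,"ay": 0,"az": 0,"jaw": 1}
  ]
}}

```text
t: 1.7
eef_pos: [542.3, 149.2, 299.9]
ee_rot: [-0.0, 1.0, -0.0, -0.001]
contact_force: [0.1, 0.3, 0.2]
width: 0.2
gripper_force: 0.0
```

Run:
```python
from h import *
import pickle
s=monitor.get_state();print(s['t'],s['eef_pos'],s['ee_rot'],np.abs(s['qd']).max(),s['contact_force'])
n="wrist";ci=camera_info(n); p,d=grab_frame(n); pickle.dump((ci,p,d),open(f"{n}2.pkl","wb"))
u,v=proj(ci,(538,145,85)).astype(int);print(u,v)
x0=max(0,u-70);y0=max(0,v-80)
print(x0,y0)
cv2.imwrite("pics/wrist2.png",cv2.resize(p[y0:y0+140,x0:x0+140],None,fx=4.2,fy=4.2,interpolation=cv2.INTER_CUBIC))
```

```text
1.7 [542.32103553 149.17659235 299.88462783] [-3.72196342e-04  9.99999712e-01 -1.58047749e-04 -6.41656521e-04] 0.008151595280065585 [0.14804778 0.26866328 0.17246304]
244 153
174 73
```

View pics/wrist2.png

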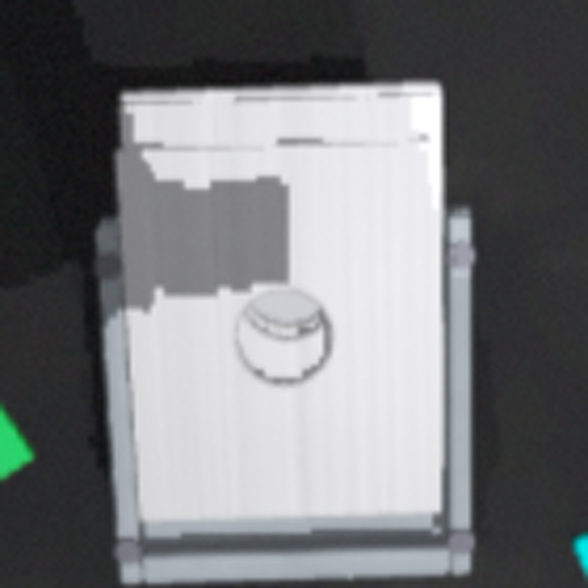

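The crop shows both rails, the back stop at the bottom (y≈548), the bore at (284,335), and the plate front edges at y≈90–147. I'll cast these onto z=84/85.

Run:
```python
from h import *
import pickle
ci,p,d=pickle.load(open("wrist2.pkl","rb"))
def w(x,y,z): return onz(ci,(x+.5)/4.2-.5+174,(y+.5)/4.2-.5+73,z)[:2].round(1)
for n,x,y,z in [("Lo1",97,225,84),("Lo2",121,582,84),("Ro1",471,210,84),("Ro2",473,572,84),("Lin1",120,260,84),("Lin2",140,500,84),("Rin1",448,250,84),("Rin2",448,500,84),("BSo L",121,582,84),("BSi L",150,550,84),("BSi R",440,543,84),("front L",120,92,85),("front R",441,83,85),("2L",165,147,85),("2R",420,142,85),("far top L",142,522,85),("far R",437,515,85),("bore",284,335,85),
 ("cupish",287,305,47)]: print(n,w(x,y,z))
# refined edges: green-channel profile along rows through crop columns
g=cv2.cvtColor(p,cv2.COLOR_BGR2GRAY)
for u in (215,232,262,272): print(u,[int(k) for k in g[190:216,u]])
print([int(k) for k in g[180,190:296]])
for v in (92,94,96,100,105,110,120,160,185,196,206): print(v,[round(float(d[v,u])) for u in (215,232,262,272)],[depthpt(ci,u,v,d[v,u])[2].round(1) for u in (215,232,262,272)])
```

```text
Lo1 [508.9  94.1]
Lo2 [604.8  96.7]
Ro1 [505.2 188.7]
Ro2 [601.8 192.1]
Lin1 [517.8  99.6]
Lin2 [581.6 102.6]
Rin1 [515.2 183.1]
Rin2 [581.5 184.8]
BSo L [604.8  96.7]
BSi L [595.6 104.8]
BSi R [593.6 183. ]
front L [476.4 101.2]
front R [474.3 180.3]
2L [489.6 112. ]
2R [488.4 175.4]
far top L [587.4 103.1]
far R [585.4 181.9]
bore [536.9 141.3]
cupish [534.8 141.4]
215 [216, 216, 216, 216, 216, 215, 205, 179, 174, 174, 157, 105, 85, 82, 97, 138, 173, 178, 177, 175, 165, 124, 58, 40, 40, 43]
232 [219, 219, 219, 218, 218, 213, 195, 177, 174, 158, 107, 89, 80, 84, 116, 160, 179, 178, 175, 175, 156, 85, 48, 48, 48, 50]
262 [227, 226, 226, 226, 222, 206, 181, 175, 158, 106, 88, 81, 84, 112, 159, 179, 180, 178, 176, 163, 105, 60, 53, 52, 53, 54]
272 [228, 227, 227, 227, 220, 198, 180, 176, 161, 106, 87, 82, 84, 121, 169, 183, 181, 179, 175, 156, 89, 59, 59, 57, 59, 58]
[43, 43, 41, 43, 42, 40, 38, 25, 23, 37, 90, 158, 170, 174, 176, 167, 188, 213, 216, 216, 217, 218, 220, 219, 217, 218, 219, 217, 218, 219, 218, 219, 220, 221, 220, 221, 222, 220, 223, 224, 222, 219, 220, 221, 221, 223, 22
[... 656 characters left out ...]
float64(82.1)]
105 [353, 353, 352, 352] [np.float64(81.7), np.float64(81.7), np.float64(82.4), np.float64(82.5)]
110 [349, 350, 349, 349] [np.float64(87.3), np.float64(86.6), np.float64(87.3), np.float64(87.6)]
120 [353, 352, 352, 351] [np.float64(86.0), np.float64(86.6), np.float64(86.8), np.float64(87.7)]
160 [363, 364, 362, 363] [np.float64(87.6), np.float64(86.1), np.float64(87.6), np.float64(87.2)]
185 [371, 369, 370, 370] [np.float64(86.3), np.float64(88.1), np.float64(87.3), np.float64(87.5)]
196 [373, 374, 390, 389] [np.float64(87.7), np.float64(86.8), np.float64(72.0), np.float64(72.5)]
206 [378, 378, 380, 379] [np.float64(86.0), np.float64(86.3), np.float64(84.6), np.float64(85.1)]
```

Emit:
{"name": "carry_out", "arguments": {
  "steps": [
    {"tx": 4,"ty": -0.4,"tz": 0,"ax": 0,"ay": 0,"az": -0.031,"jaw": 1},
    {"tx": 8,"ty": -0.8,"tz": 2,"ax": 0,"ay": 0,"az": -0.031,"jaw": 1},
    {"tx": 10.7,"ty": -1,"tz": 5,"ax": 0,"ay": 0,"az": -0.031,"jaw": 1},
    {"tx": 10.7,"ty": -1,"tz": 9,"ax": 0,"ay": 0,"az": -0.031,"jaw": 1},
    {"tx": 10.7,"ty": -1,"tz": 13,"ax": 0,"ay": 0,"az": -0.031,"jaw": 1},
    {"tx": 10.7,"ty": -1,"tz": 17,"ax": 0,"ay": 0,"az": -0.031,"jaw": 1},
    {"tx": 10.7,"ty": -1,"tz": 21,"ax": 0,"ay": 0,"az": -0.031,"jaw": 1},
    {"tx": 10.7,"ty": -1,"tz": 23.5,"ax": 0,"ay": 0,"az": -0.031,"jaw": 1},
    {"tx": 10.7,"ty": -1,"tz": 24.2,"ax": 0,"ay": 0,"az": -0.031,"jaw": 1},
    {"tx": 10.7,"ty": -1,"tz": 24.2,"ax": 0,"ay": 0,"az": -0.031,"jaw": 1},
    {"tx": 10.7,"ty": -1,"tz": 24.2,"ax": 0,"ay": 0,"az": -0.031,"jaw": 1}
  ]
}}

```text
t: 2.67
eef_pos: [436.6, 139.1, 59.6]
ee_rot: [-0.016, 1.0, 0.0, 0.0]
contact_force: [1.2, 0.2, -0.3]
width: -0.0
gripper_force: 0.0
```

Emit:
{"name": "carry_out", "arguments": {
  "steps": [
    {"tx": -1,"ty": 0,"tz": 0,"ax": 0,"ay": 0,"az": 0,"jaw": 1},
    {"tx": -2,"ty": 0,"tz": 0,"ax": 0,"ay": 0,"az": 0,"jaw": 1},
    {"tx": -2.4,"ty": 0,"tz": 0,"ax": 0,"ay": 0,"az": 0,"jaw": 1},
    {"tx": -2.7,"ty": 0,"tz": 0,"ax": 0,"ay": 0,"az": 0,"jaw": 1},
    {"tx": -3,"ty": 0,"tz": 0,"ax": 0,"ay": 0,"az": 0,"jaw": 1},
    {"tx": -3.3,"ty": 0,"tz": 0,"ax": 0,"ay": 0,"az": 0,"jaw": 1},
    {"tx": -3.6,"ty": 0,"tz": 0,"ax": 0,"ay": 0,"az": 0,"jaw": 1},
    {"tx": -3.9,"ty": 0,"tz": 0,"ax": 0,"ay": 0,"az": 0,"jaw": 1},
    {"tx": -4.2,"ty": 0,"tz": 0,"ax": 0,"ay": 0,"az": 0,"jaw": 1},
    {"tx": -4.4,"ty": 0,"tz": 0,"ax": 0,"ay": 0,"az": 0,"jaw": 1},
    {"tx": -4.5,"ty": 0,"tz": 0,"ax": 0,"ay": 0,"az": 0,"jaw": 1},
    {"tx": -4.5,"ty": 0,"tz": 0,"ax": 0,"ay": 0,"az": 0,"jaw": 1}
  ]
}}

```text
t: 3.67
eef_pos: [481.6, 140.2, 58.5]
ee_rot: [-0.016, 1.0, -0.0, 0.0]
contact_force: [0.1, -0.7, -0.3]
width: 0.2
gripper_force: 0.1
```

Emit:
{"name": "carry_out", "arguments": {
  "steps": [
    {"tx": -0.2,"ty": 0,"tz": 0,"ax": 0,"ay": 0,"az": 0,"jaw": 1},
    {"tx": -0.4,"ty": 0,"tz": 0,"ax": 0,"ay": 0,"az": 0,"jaw": 1},
    {"tx": -0.5,"ty": 0,"tz": 0,"ax": 0,"ay": 0,"az": 0,"jaw": 1},
    {"tx": -0.5,"ty": 0,"tz": 0,"ax": 0,"ay": 0,"az": 0,"jaw": 1}
  ]
}}

```text
t: 4.0
eef_pos: [486.7, 140.4, 58.5]
ee_rot: [-0.016, 1.0, -0.0, 0.0]
contact_force: [0.2, -0.6, 0.5]
width: -0.1
gripper_force: 0.2
```

Run:
```python
from h import *
import pickle
s=monitor.get_state();print(s['t'],s['eef_pos'],s['contact_force'])
n="wrist";ci=camera_info(n); p,d=grab_frame(n); pickle.dump((ci,p,d),open(f"{n}3.pkl","wb"))
cv2.imwrite("pics/wrist3.png",p)
```

```text
4.0 [486.65041051 140.38838725  58.54592456] [ 0.15771835 -0.57001037  0.45861276]
```

View pics/wrist3.png

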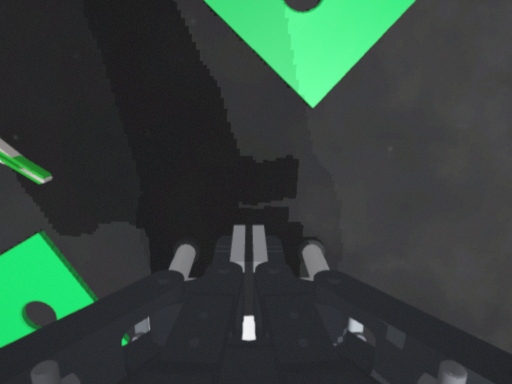

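The gripper hides the plates in this view and only the stand's front legs show, so I'll go by force.

Emit:
{"name": "carry_out", "arguments": {
  "steps": [
    {"tx": -0.1,"ty": 0,"tz": 0,"ax": 0,"ay": 0,"az": 0,"jaw": 1},
    {"tx": -0.2,"ty": 0,"tz": 0,"ax": 0,"ay": 0,"az": 0,"jaw": 1},
    {"tx": -0.3,"ty": 0,"tz": 0,"ax": 0,"ay": 0,"az": 0,"jaw": 1},
    {"tx": -0.3,"ty": 0,"tz": 0,"ax": 0,"ay": 0,"az": 0,"jaw": 1}
  ]
}}

```text
t: 4.38
eef_pos: [488.8, 140.5, 58.5]
ee_rot: [-0.016, 1.0, -0.0, -0.001]
contact_force: [-5.3, -0.0, 4.3]
width: 0.1
gripper_force: 3.0
```

Emit:
{"name": "carry_out", "arguments": {
  "steps": [
    {"tx": -0.1,"ty": 0,"tz": 0,"ax": 0,"ay": 0,"az": 0,"jaw": 1},
    {"tx": -0.15,"ty": 0,"tz": 0,"ax": 0,"ay": 0,"az": 0,"jaw": 1},
    {"tx": -0.15,"ty": 0,"tz": 0,"ax": 0,"ay": 0,"az": 0,"jaw": 1},
    {"tx": -0.15,"ty": 0,"tz": 0,"ax": 0,"ay": 0,"az": 0,"jaw": 1}
  ]
}}

```text
t: 4.72
eef_pos: [488.8, 140.5, 58.2]
ee_rot: [-0.016, 1.0, -0.0, -0.002]
contact_force: [-16.0, -0.0, 11.6]
width: -0.3
gripper_force: 8.1
```

Emit:
{"name": "carry_out", "arguments": {
  "steps": [
    {"tx": 1,"ty": 0,"tz": 0,"ax": 0,"ay": 0,"az": 0,"jaw": 1},
    {"tx": 3,"ty": 0,"tz": 0,"ax": 0,"ay": 0,"az": 0,"jaw": 1},
    {"tx": 3,"ty": 0,"tz": -4,"ax": 0,"ay": 0,"az": 0,"jaw": 1},
    {"tx": 3,"ty": 0,"tz": -8,"ax": 0,"ay": 0,"az": 0,"jaw": 1},
    {"tx": 2,"ty": 0,"tz": -12,"ax": 0,"ay": 0,"az": 0,"jaw": 1},
    {"tx": 0,"ty": 0,"tz": -15,"ax": 0,"ay": 0,"az": 0,"jaw": 1},
    {"tx": -3,"ty": 0,"tz": -17,"ax": 0,"ay": 0,"az": 0,"jaw": 1},
    {"tx": -6,"ty": 0,"tz": -18,"ax": 0,"ay": 0,"az": 0,"jaw": 1},
    {"tx": -7,"ty": 0,"tz": -18,"ax": 0,"ay": 0,"az": 0,"jaw": 1},
    {"tx": -7,"ty": 0,"tz": -18,"ax": 0,"ay": 0,"az": 0,"jaw": 1},
    {"tx": -7,"ty": 0,"tz": -18,"ax": 0,"ay": 0,"az": 0,"jaw": 1},
    {"tx": -7,"ty": 0,"tz": -18,"ax": 0,"ay": 0,"az": 0,"jaw": 1}
  ]
}}

```text
t: 5.72
eef_pos: [559.8, 142.7, 237.9]
ee_rot: [-0.016, 1.0, -0.0, -0.001]
contact_force: [-0.8, -0.4, 0.1]
width: 0.1
gripper_force: 0.0
```

Run:
```python
from h import *
import pickle
s=monitor.get_state();print(s['t'],s['eef_pos'],s['ee_rot'],np.abs(s['qd']).max())
n="wrist";ci=camera_info(n); p,d=grab_frame(n); pickle.dump((ci,p,d),open(f"{n}4.pkl","wb"))
q,dd=grab_frame("side");pickle.dump((camera_info("side"),q,dd),open("side4.pkl","wb"))
u,v=proj(ci,(547,142,85)).astype(int)
x0=u-70;y0=max(0,v-80);print(x0,y0)
o=np.zeros((560,800,3),np.uint8)
o[:,:400]=cv2.resize(p[y0:y0+140,x0+20:x0+120],(400,560),interpolation=cv2.INTER_CUBIC)
o[:400,400:]=cv2.resize(q[165:220,222:292],(400,400),interpolation=cv2.INTER_CUBIC)
cv2.imwrite("pics/z4.png",o)
```

```text
5.7167 [559.77403946 142.71997234 237.91560064] [-1.56457606e-02  9.99877426e-01 -1.62412112e-04 -5.63204381e-04] 0.006137134156899862
178 75
```

View pics/z4.png

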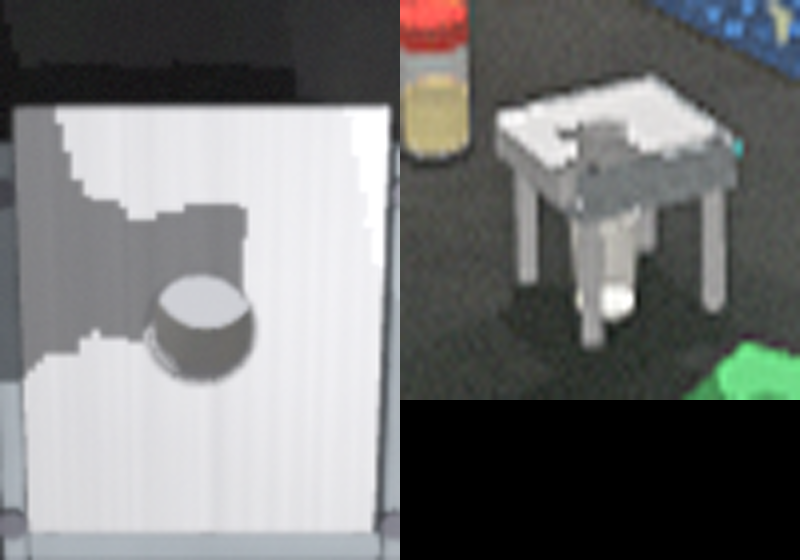

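The left crop shows the plates flush at the front edge (y≈105) and touching the back stop (y≈530), with the bore at (202,328) and the cup visible below it. Next is the stem.

Emit:
{"name": "carry_out", "arguments": {
  "steps": [
    {"tx": 0,"ty": -4,"tz": -2,"ax": 0,"ay": 0,"az": 0,"jaw": 1},
    {"tx": 0,"ty": -8,"tz": -4,"ax": 0,"ay": 0,"az": 0,"jaw": 1},
    {"tx": 0,"ty": -12,"tz": -5,"ax": 0,"ay": 0,"az": 0,"jaw": 1},
    {"tx": 0,"ty": -16,"tz": -5,"ax": 0,"ay": 0,"az": 0,"jaw": 1},
    {"tx": 0,"ty": -20,"tz": -5,"ax": 0,"ay": 0,"az": 0,"jaw": 1},
    {"tx": 0,"ty": -24,"tz": -5,"ax": 0,"ay": 0,"az": 0,"jaw": 1},
    {"tx": 0,"ty": -28,"tz": -5,"ax": 0,"ay": 0,"az": 0,"jaw": 1},
    {"tx": 0,"ty": -32,"tz": -5,"ax": 0,"ay": 0,"az": 0,"jaw": 1},
    {"tx": 0,"ty": -35,"tz": -5,"ax": 0,"ay": 0,"az": 0,"jaw": 1},
    {"tx": 0,"ty": -35,"tz": -5,"ax": 0,"ay": 0,"az": 0,"jaw": 1},
    {"tx": 0,"ty": -35,"tz": -5,"ax": 0,"ay": 0,"az": 0,"jaw": 1},
    {"tx": 0,"ty": -35,"tz": -5,"ax": 0,"ay": 0,"az": 0,"jaw": 1}
  ]
}}

```text
t: 6.82
eef_pos: [571.5, -206.2, 288.4]
ee_rot: [-0.016, 1.0, 0.0, -0.0]
contact_force: [-0.4, 0.8, 0.4]
width: 0.0
gripper_force: 0.0
```

Run:
```python
from h import *
import pickle
s=monitor.get_state();print(s['t'],s['eef_pos'],s['ee_rot'],np.abs(s['qd']).max())
n="wrist";ci=camera_info(n); p,d=grab_frame(n); pickle.dump((ci,p,d),open(f"{n}5.pkl","wb"))
print(proj(ci,(522,-210,164)),proj(ci,(522,-210,0)))
cv2.imwrite("pics/wrist5.png",p)
c4,p4,_=pickle.load(open("wrist4.pkl","rb"))
print("bore",onz(c4,198+202/4-.4,75+328/4-.4,85))
# bores edges rays: left/right/top/bottom
for x,y in((150,328),(255,328),(202,275),(202,382)): print(onz(c4,198+x/4-.4,75+y/4-.4,85)[:2].round(1))
for x,y in((15,105),(388,105),(25,531),(376,531)): print("plate",onz(c4,198+x/4-.4,75+y/4-.4,85)[:2].round(1))
```

```text
6.8167 [ 571.53535953 -206.15389437  288.4033247 ] [-1.58681828e-02  9.99874042e-01  3.00953861e-04 -1.03406605e-04] 0.01929470865701142
[245.29857613 116.19568597] [246.49708586 107.43480825]
bore [547.5845683  142.04509578  85.        ]
[547.9 130.4]
[547.2 154. ]
[535.6 141.7]
[560.  142.4]
plate [500.2 100.3]
plate [497.7 180.6]
plate [597. 102.]
plate [594.5 184.3]
```

View pics/wrist5.png

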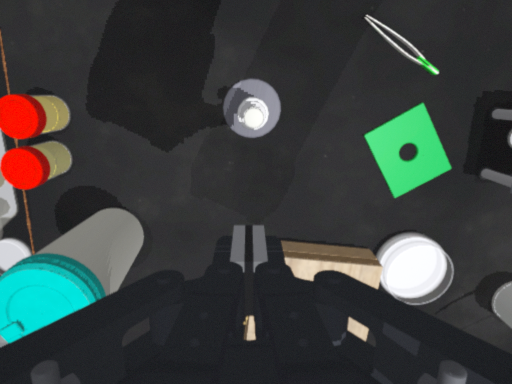

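The stem's grip top is at about (255,116) and the holder foot is a disc centred at (252,108). I'll fit both.

Run:
```python
from h import *
import pickle
ci,p,d=pickle.load(open("wrist5.pkl","rb"))
g=cv2.cvtColor(p,cv2.COLOR_BGR2GRAY)[70:150,210:295]
for lo in (70,190,215,235):
    m=(g>lo).astype(np.uint8)
    cs,_=cv2.findContours(m,cv2.RETR_EXTERNAL,cv2.CHAIN_APPROX_NONE)
    c=max(cs,key=cv2.contourArea); (x,y),r=cv2.minEnclosingCircle(c); e=cv2.fitEllipse(c)
    u,v=e[0][0]+210,e[0][1]+70
    print(lo,cv2.contourArea(c),(x+210,y+70,r),(u,v),e[1],[onz(ci,u,v,z)[:2].round(1).tolist() for z in (0,6,114,119,164)])
dd=d[70:150,210:295]
ys,xs=np.nonzero((dd>0)&(dd<290)); P=np.array([depthpt(ci,x+210,y+70,dd[y,x]) for x,y in zip(xs,ys)])
t=P[P[:,2]>155]; print(len(t),t.mean(0),t.min(0),t.max(0))
ys,xs=np.nonzero((dd>0)); P=np.array([depthpt(ci,x+210,y+70,dd[y,x]) for x,y in zip(xs,ys)])
t=P[(P[:,2]>108)&(P[:,2]<125)]; print(len(t),t.mean(0),t.min(0),t.max(0))
print(np.round(g[25:65:1,30:60]).tolist()) if 0 else None
cv2.imwrite("pics/z5.png",cv2.resize(p[85:135,228:278],(600,600),interpolation=cv2.INTER_CUBIC))
```

```text
70 2622.5 (251.18837356567383, 107.74185943603516, 29.91314697265625) (251.82179641723633, 107.64111328125) (56.604583740234375, 59.050201416015625) [[522.0, -203.3], [521.8, -203.4], [517.3, -204.5], [517.1, -204.6], [515.3, -205.1]]
190 524.0 (252.5865936279297, 113.4804458618164, 15.890595436096191) (254.31509399414062, 113.82376480102539) (27.52898406982422, 29.611526489257812) [[529.6, -199.9], [529.2, -200.0], [522.9, -202.0], [522.6, -202.1], [520.0, -203.0]]
215 445.0 (253.59434127807617, 113.1603775024414, 15.225503921508789) (255.86315155029297, 113.85832977294922) (22.849590301513672, 28.758628845214844) [[529.6, -197.9], [529.2, -198.1], [522.9, -200.6], [522.6, -200.7], [519.9, -201.8]]
235 334.5 (257.5, 114.0, 14.080227851867676) (256.37109756469727, 115.29060363769531) (19.495162963867188, 25.656696319580078) [[531.3, -197.2], [530.9, -197.4], [524.2, -200.1], [523.9, -200.2], [521.0, -201.3]]
346 [ 522.46862767 -203.62053143  165.37089185] [ 514.73383699 -211.82322595  161.05762276] [ 530.45234738 -195.83035078  167.59087383]
436 [ 520.11203823 -204.28059546  117.6150589 ] [ 508.54449627 -218.19238137  110.52378774] [ 536.92139471 -189.24814624  124.99254888]
```

View pics/z5.png

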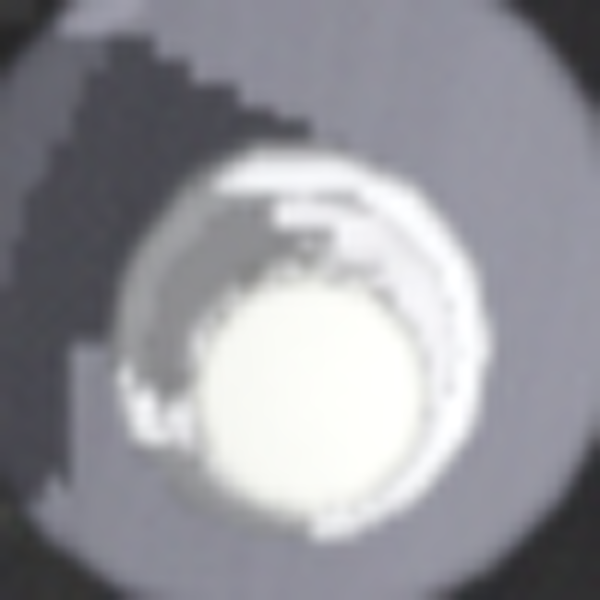

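The grip's top disc is centred at (312,395) in the crop, which is full-frame (253.5,117.4). That puts the stem axis at about (522.4, -203.6), and the foot fit agrees with (522.0,-203.3). Grasping.

Emit:
{"name": "carry_out", "arguments": {
  "steps": [
    {"tx": 2.5,"ty": 0.2,"tz": 0,"ax": 0,"ay": 0,"az": 0,"jaw": -1},
    {"tx": 4.9,"ty": 0.42,"tz": 0,"ax": 0,"ay": 0,"az": 0,"jaw": -1},
    {"tx": 4.9,"ty": 0.42,"tz": 1,"ax": 0,"ay": 0,"az": 0,"jaw": -1},
    {"tx": 4.9,"ty": 0.42,"tz": 2,"ax": 0,"ay": 0,"az": 0,"jaw": -1},
    {"tx": 4.9,"ty": 0.42,"tz": 4,"ax": 0,"ay": 0,"az": 0,"jaw": -1},
    {"tx": 4.9,"ty": 0.42,"tz": 6,"ax": 0,"ay": 0,"az": 0,"jaw": -1},
    {"tx": 4.9,"ty": 0.42,"tz": 9,"ax": 0,"ay": 0,"az": 0,"jaw": -1},
    {"tx": 4.9,"ty": 0.42,"tz": 12,"ax": 0,"ay": 0,"az": 0,"jaw": -1},
    {"tx": 4.9,"ty": 0.42,"tz": 15,"ax": 0,"ay": 0,"az": 0,"jaw": -1},
    {"tx": 4.9,"ty": 0.42,"tz": 16.3,"ax": 0,"ay": 0,"az": 0,"jaw": -1},
    {"tx": 4.9,"ty": 0.42,"tz": 16.3,"ax": 0,"ay": 0,"az": 0,"jaw": -1},
    {"tx": 4.9,"ty": 0.42,"tz": 16.3,"ax": 0,"ay": 0,"az": 0,"jaw": -1}
  ]
}}

```text
t: 7.87
eef_pos: [522.8, -203.7, 125.1]
ee_rot: [-0.016, 1.0, 0.0, -0.001]
contact_force: [0.2, 0.2, 0.0]
width: 85.6
gripper_force: 0.0
```

Emit:
{"name": "carry_out", "arguments": {
  "steps": [
    {"tx": 0,"ty": 0,"tz": 0,"ax": 0,"ay": 0,"az": 0,"jaw": 0},
    {"tx": 0,"ty": 0,"tz": 0,"ax": 0,"ay": 0,"az": 0,"jaw": 0.4},
    {"tx": 0,"ty": 0,"tz": 0,"ax": 0,"ay": 0,"az": 0,"jaw": 1},
    {"tx": 0,"ty": 0,"tz": 0,"ax": 0,"ay": 0,"az": 0,"jaw": 1},
    {"tx": 0,"ty": 0,"tz": 0,"ax": 0,"ay": 0,"az": 0,"jaw": 1},
    {"tx": 0,"ty": 0,"tz": 0,"ax": 0,"ay": 0,"az": 0,"jaw": 1},
    {"tx": 0,"ty": 0,"tz": 0,"ax": 0,"ay": 0,"az": 0,"jaw": 1},
    {"tx": 0,"ty": 0,"tz": 0,"ax": 0,"ay": 0,"az": 0,"jaw": 1},
    {"tx": 0,"ty": 0,"tz": 0,"ax": 0,"ay": 0,"az": 0,"jaw": 1},
    {"tx": 0,"ty": 0,"tz": 0,"ax": 0,"ay": 0,"az": 0,"jaw": 1}
  ]
}}

```text
t: 8.7
eef_pos: [522.8, -204.4, 126.0]
ee_rot: [-0.016, 1.0, -0.0, 0.0]
contact_force: [-1.5, 1.6, 5.9]
width: 15.0
gripper_force: 58.3
```

Emit:
{"name": "carry_out", "arguments": {
  "steps": [
    {"tx": 0,"ty": 0,"tz": -0.5,"ax": 0,"ay": 0,"az": 0,"jaw": 1},
    {"tx": 0,"ty": 0,"tz": -1.5,"ax": 0,"ay": 0,"az": 0,"jaw": 1},
    {"tx": 0,"ty": 0,"tz": -3,"ax": 0,"ay": 0,"az": 0,"jaw": 1},
    {"tx": 0,"ty": 0,"tz": -4.5,"ax": 0,"ay": 0,"az": 0,"jaw": 1},
    {"tx": 0,"ty": 0,"tz": -6,"ax": 0,"ay": 0,"az": 0,"jaw": 1},
    {"tx": 0,"ty": 0,"tz": -7.5,"ax": 0,"ay": 0,"az": 0,"jaw": 1},
    {"tx": 0,"ty": 0,"tz": -9,"ax": 0,"ay": 0,"az": 0,"jaw": 1},
    {"tx": 0,"ty": 0,"tz": -10.5,"ax": 0,"ay": 0,"az": 0,"jaw": 1},
    {"tx": 0,"ty": 0,"tz": -12,"ax": 0,"ay": 0,"az": 0,"jaw": 1},
    {"tx": 0,"ty": 0,"tz": -13.5,"ax": 0,"ay": 0,"az": 0,"jaw": 1},
    {"tx": 0,"ty": 0,"tz": -14.5,"ax": 0,"ay": 0,"az": 0,"jaw": 1},
    {"tx": 0,"ty": 0,"tz": -15,"ax": 0,"ay": 0,"az": 0,"jaw": 1}
  ]
}}

```text
t: 9.7
eef_pos: [522.9, -204.6, 277.5]
ee_rot: [-0.016, 1.0, -0.0, 0.001]
contact_force: [-0.4, 0.5, -1.3]
width: 14.6
gripper_force: 58.4
```

Emit:
{"name": "carry_out", "arguments": {
  "steps": [
    {"tx": -0.1,"ty": 1,"tz": 0,"ax": 0,"ay": 0,"az": 0,"jaw": 1},
    {"tx": -0.3,"ty": 3,"tz": 0,"ax": 0,"ay": 0,"az": 0,"jaw": 1},
    {"tx": -0.6,"ty": 6,"tz": 0,"ax": 0,"ay": 0,"az": 0,"jaw": 1},
    {"tx": -1,"ty": 9.5,"tz": 0,"ax": 0,"ay": 0,"az": 0,"jaw": 1},
    {"tx": -1.3,"ty": 13,"tz": 0,"ax": 0,"ay": 0,"az": 0,"jaw": 1},
    {"tx": -1.7,"ty": 16.5,"tz": 0,"ax": 0,"ay": 0,"az": 0,"jaw": 1},
    {"tx": -2.1,"ty": 20,"tz": 0,"ax": 0,"ay": 0,"az": 0,"jaw": 1},
    {"tx": -2.4,"ty": 23.5,"tz": 0,"ax": 0,"ay": 0,"az": 0,"jaw": 1},
    {"tx": -2.8,"ty": 27,"tz": 0,"ax": 0,"ay": 0,"az": 0,"jaw": 1},
    {"tx": -3.1,"ty": 30,"tz": 0,"ax": 0,"ay": 0,"az": 0,"jaw": 1},
    {"tx": -3.4,"ty": 32.5,"tz": 0,"ax": 0,"ay": 0,"az": 0,"jaw": 1},
    {"tx": -3.58,"ty": 34.6,"tz": 0,"ax": 0,"ay": 0,"az": 0,"jaw": 1}
  ]
}}

```text
t: 10.7
eef_pos: [546.7, 145.6, 274.6]
ee_rot: [-0.017, 1.0, -0.0, -0.001]
contact_force: [0.5, 0.8, -1.5]
width: 14.5
gripper_force: 58.5
```

Emit:
{"name": "carry_out", "arguments": {
  "steps": [
    {"tx": 0,"ty": 0,"tz": 0,"ax": 0,"ay": 0,"az": 0,"jaw": 1},
    {"tx": 0,"ty": 0,"tz": 0,"ax": 0,"ay": 0,"az": 0,"jaw": 1},
    {"tx": 0,"ty": 0,"tz": 0,"ax": 0,"ay": 0,"az": 0,"jaw": 1}
  ]
}}

```text
t: 10.95
eef_pos: [547.1, 142.2, 274.9]
ee_rot: [-0.015, 1.0, -0.0, -0.0]
contact_force: [-0.1, -0.4, -0.7]
width: 14.6
gripper_force: 58.4
```

Run:
```python
from h import *
import pickle
s=monitor.get_state();print(s['t'],s['eef_pos'],s['ee_rot'],np.abs(s['qd']).max())
o=np.zeros((600,800,3),np.uint8)
for i,n in enumerate(("scene","side")):
    ci=camera_info(n); p,d=grab_frame(n); pickle.dump((ci,p,d),open(f"{n}6.pkl","wb"))
    x,y,z=s['eef_pos']; ax=(547.3,142.2)
    # predicted: tip, collar, grip for stem through TCP
    print(n,[proj(ci,(ax[0],ax[1],h)).round(1).tolist() for h in (164,264,314)],[proj(ci,(ax[0],ax[1],h)).round(1).tolist() for h in (85,)])
    u,v=proj(ci,(ax[0],ax[1],160)).astype(int); x0,y0=u-40,v-75; print(x0,y0)
    o[:,400*i:400*i+400]=cv2.resize(p[y0:y0+120,x0:x0+80],(400,600),interpolation=cv2.INTER_CUBIC)
cv2.imwrite("pics/z6.png",o)
```

```text
10.95 [547.14744676 142.23239465 274.9473322 ] [-1.54794857e-02  9.99880019e-01 -3.41867536e-04 -4.65928156e-04] 0.015299675572598335
scene [[260.4, 170.6], [261.1, 138.5], [261.5, 120.8]] [[259.8, 193.2]]
220 96
side [[256.5, 157.5], [255.7, 125.5], [255.3, 108.9]] [[257.0, 181.6]]
216 83
```

View pics/z6.png

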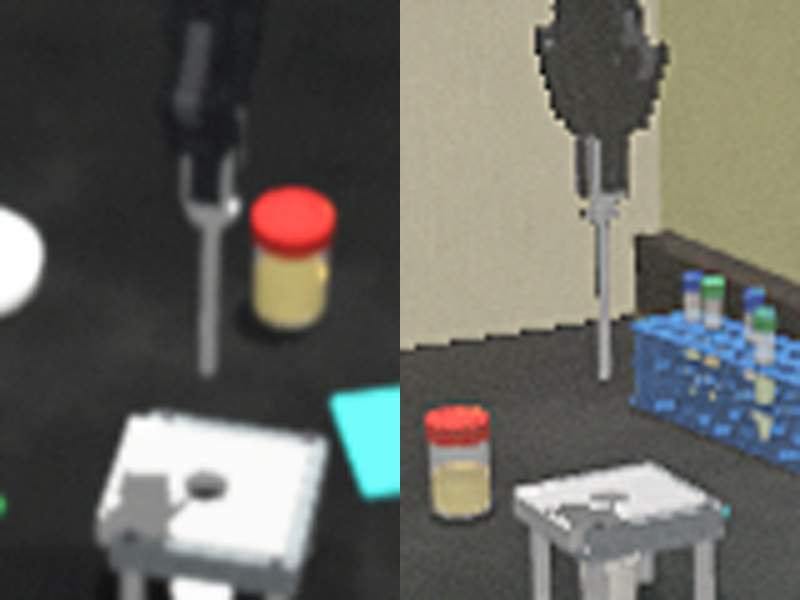

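In both views the rod hangs plumb over the bore. In the scene crop the tip is at (207,376) and the bore at (205,486). In the side crop they are at (604,380) and (608,497). Both offsets agree with a 0.6 mm correction in +x. Descending.

Emit:
{"name": "carry_out", "arguments": {
  "steps": [
    {"tx": -0.06,"ty": 0,"tz": 0,"ax": 0,"ay": 0,"az": 0,"jaw": 1},
    {"tx": -0.06,"ty": 0,"tz": 0.5,"ax": 0,"ay": 0,"az": 0,"jaw": 1},
    {"tx": -0.06,"ty": 0,"tz": 1.3,"ax": 0,"ay": 0,"az": 0,"jaw": 1},
    {"tx": -0.06,"ty": 0,"tz": 2.2,"ax": 0,"ay": 0,"az": 0,"jaw": 1},
    {"tx": -0.06,"ty": 0,"tz": 3.1,"ax": 0,"ay": 0,"az": 0,"jaw": 1},
    {"tx": -0.06,"ty": 0,"tz": 4,"ax": 0,"ay": 0,"az": 0,"jaw": 1},
    {"tx": -0.06,"ty": 0,"tz": 4.9,"ax": 0,"ay": 0,"az": 0,"jaw": 1},
    {"tx": -0.06,"ty": 0,"tz": 5.7,"ax": 0,"ay": 0,"az": 0,"jaw": 1},
    {"tx": -0.06,"ty": 0,"tz": 6.3,"ax": 0,"ay": 0,"az": 0,"jaw": 1},
    {"tx": -0.06,"ty": 0,"tz": 6.7,"ax": 0,"ay": 0,"az": 0,"jaw": 1},
    {"tx": -0.06,"ty": 0,"tz": 6.8,"ax": 0,"ay": 0,"az": 0,"jaw": 1},
    {"tx": -0.06,"ty": 0,"tz": 6.8,"ax": 0,"ay": 0,"az": 0,"jaw": 1}
  ]
}}

```text
t: 12.05
eef_pos: [548.2, 142.5, 207.4]
ee_rot: [-0.016, 1.0, -0.0, -0.0]
contact_force: [-0.3, 0.2, -0.8]
width: 14.7
gripper_force: 58.4
```

Emit:
{"name": "carry_out", "arguments": {
  "steps": [
    {"tx": 0.05,"ty": -0.03,"tz": 0.4,"ax": 0,"ay": 0,"az": 0,"jaw": 1},
    {"tx": 0.05,"ty": -0.03,"tz": 1,"ax": 0,"ay": 0,"az": 0,"jaw": 1},
    {"tx": 0.05,"ty": -0.03,"tz": 1.8,"ax": 0,"ay": 0,"az": 0,"jaw": 1},
    {"tx": 0.05,"ty": -0.03,"tz": 2.7,"ax": 0,"ay": 0,"az": 0,"jaw": 1},
    {"tx": 0.05,"ty": -0.03,"tz": 3.6,"ax": 0,"ay": 0,"az": 0,"jaw": 1},
    {"tx": 0.05,"ty": -0.03,"tz": 4.5,"ax": 0,"ay": 0,"az": 0,"jaw": 1},
    {"tx": 0.05,"ty": -0.03,"tz": 5.3,"ax": 0,"ay": 0,"az": 0,"jaw": 1},
    {"tx": 0.05,"ty": -0.03,"tz": 6,"ax": 0,"ay": 0,"az": 0,"jaw": 1},
    {"tx": 0.05,"ty": -0.03,"tz": 6.5,"ax": 0,"ay": 0,"az": 0,"jaw": 1},
    {"tx": 0.05,"ty": -0.03,"tz": 6.9,"ax": 0,"ay": 0,"az": 0,"jaw": 1},
    {"tx": 0.05,"ty": -0.03,"tz": 7,"ax": 0,"ay": 0,"az": 0,"jaw": 1},
    {"tx": 0.05,"ty": -0.03,"tz": 7,"ax": 0,"ay": 0,"az": 0,"jaw": 1}
  ]
}}

```text
t: 13.05
eef_pos: [547.7, 142.2, 137.4]
ee_rot: [-0.016, 1.0, -0.0, -0.0]
contact_force: [-0.3, -0.1, -1.7]
width: 14.5
gripper_force: 58.4
```

Run:
```python
from h import *
s=monitor.get_state();print(s['t'],s['eef_pos'],s['ee_rot'],s['contact_force'],s['width'])
for n in ("scene","side"):
    ci=camera_info(n); p,d=grab_frame(n); g=cv2.cvtColor(p,cv2.COLOR_BGR2GRAY)
    for h in (95,105,115):
        u,v=proj(ci,(547.4,142.2,h)); v=int(round(v)); a=int(round(u))-9
        print(n,h,u.round(1),a,[int(k) for k in g[v,a:a+19]])
    # stem collar/plates heights from depth
    u,v=proj(ci,(547.4,142.2,127)); 
    c=[depthpt(ci,int(round(u)),int(round(v))+k,d[int(round(v))+k,int(round(u))]).round(0).tolist() for k in range(-4,7,2)]; print(c)
```

```text
13.05 [547.69921865 142.24372471 137.43143586] [-1.55745961e-02  9.99878705e-01 -5.73032785e-05 -5.77403417e-05] [-0.32807666 -0.07105812 -1.70252803] 14.476076513744053
scene 95 259.9 251 [179, 147, 140, 141, 140, 140, 140, 141, 136, 137, 141, 161, 216, 238, 247, 250, 251, 251, 251]
scene 105 260.0 251 [246, 221, 167, 145, 142, 142, 144, 142, 135, 137, 147, 195, 246, 251, 251, 251, 251, 251, 251]
scene 115 260.1 251 [246, 198, 151, 144, 143, 144, 143, 143, 136, 136, 140, 184, 243, 250, 251, 251, 251, 251, 251]
[[551.0, 123.0, 161.0], [551.0, 125.0, 152.0], [549.0, 134.0, 136.0], [549.0, 132.0, 131.0], [547.0, 142.0, 115.0], [547.0, 142.0, 108.0]]
side 95 257.0 248 [204, 168, 199, 192, 196, 214, 245, 238, 180, 141, 165, 238, 228, 224, 224, 224, 222, 223, 223]
side 105 256.9 248 [76, 73, 71, 68, 70, 68, 66, 65, 102, 159, 149, 116, 149, 166, 179, 194, 194, 215, 202]
side 115 256.9 248 [83, 71, 82, 83, 84, 77, 76, 76, 120, 166, 156, 65, 76, 76, 75, 76, 80, 78, 81]
[[542.0, 129.0, 144.0], [544.0, 133.0, 136.0], [544.0, 134.0, 129.0], [543.0, 131.0, 124.0], [546.0, 138.0, 115.0], [544.0, 134.0, 110.0]]
```

Emit:
{"name": "carry_out", "arguments": {
  "steps": [
    {"tx": 0,"ty": 0,"tz": 0,"ax": 0,"ay": 0,"az": 0,"jaw": 1},
    {"tx": 0,"ty": 0,"tz": 0,"ax": 0,"ay": 0,"az": 0,"jaw": 1},
    {"tx": 0,"ty": 0,"tz": 0,"ax": 0,"ay": 0,"az": 0,"jaw": 1},
    {"tx": 0,"ty": 0,"tz": 0,"ax": 0,"ay": 0,"az": 0,"jaw": 1},
    {"tx": 0,"ty": 0,"tz": 0,"ax": 0,"ay": 0,"az": 0,"jaw": 1},
    {"tx": 0,"ty": 0,"tz": 0,"ax": 0,"ay": 0,"az": 0,"jaw": 1},
    {"tx": 0,"ty": 0,"tz": 0,"ax": 0,"ay": 0,"az": 0,"jaw": 1},
    {"tx": 0,"ty": 0,"tz": 0,"ax": 0,"ay": 0,"az": 0,"jaw": 1},
    {"tx": 0,"ty": 0,"tz": 0,"ax": 0,"ay": 0,"az": 0,"jaw": 1},
    {"tx": 0,"ty": 0,"tz": 0,"ax": 0,"ay": 0,"az": 0,"jaw": 1},
    {"tx": 0,"ty": 0,"tz": 0,"ax": 0,"ay": 0,"az": 0,"jaw": 1},
    {"tx": 0,"ty": 0,"tz": 0,"ax": 0,"ay": 0,"az": 0,"jaw": 1}
  ]
}}

```text
t: 14.15
eef_pos: [547.7, 142.2, 137.5]
ee_rot: [-0.016, 1.0, -0.0, -0.0]
contact_force: [-0.1, 0.8, -1.7]
width: 14.2
gripper_force: 58.4
```

Emit:
{"name": "carry_out", "arguments": {
  "steps": [
    {"tx": 0,"ty": 0,"tz": 0,"ax": 0,"ay": 0,"az": 0,"jaw": 1},
    {"tx": 0,"ty": 0,"tz": 0,"ax": 0,"ay": 0,"az": 0,"jaw": 1},
    {"tx": 0,"ty": 0,"tz": 0,"ax": 0,"ay": 0,"az": 0,"jaw": 1},
    {"tx": 0,"ty": 0,"tz": 0,"ax": 0,"ay": 0,"az": 0,"jaw": 1},
    {"tx": 0,"ty": 0,"tz": 0,"ax": 0,"ay": 0,"az": 0,"jaw": 1},
    {"tx": 0,"ty": 0,"tz": 0,"ax": 0,"ay": 0,"az": 0,"jaw": 1},
    {"tx": 0,"ty": 0,"tz": 0,"ax": 0,"ay": 0,"az": 0,"jaw": 1},
    {"tx": 0,"ty": 0,"tz": 0,"ax": 0,"ay": 0,"az": 0,"jaw": 1},
    {"tx": 0,"ty": 0,"tz": 0,"ax": 0,"ay": 0,"az": 0,"jaw": 1},
    {"tx": 0,"ty": 0,"tz": 0,"ax": 0,"ay": 0,"az": 0,"jaw": 1},
    {"tx": 0,"ty": 0,"tz": 0,"ax": 0,"ay": 0,"az": 0,"jaw": 1},
    {"tx": 0,"ty": 0,"tz": 0,"ax": 0,"ay": 0,"az": 0,"jaw": 1}
  ]
}}

```text
t: 15.15
eef_pos: [547.7, 142.2, 137.6]
ee_rot: [-0.016, 1.0, -0.0, 0.0]
contact_force: [-0.8, 0.0, -1.1]
width: 14.6
gripper_force: 58.4
```

Emit:
{"name": "carry_out", "arguments": {
  "steps": [
    {"tx": 0,"ty": 0,"tz": 0,"ax": 0,"ay": 0,"az": 0,"jaw": 1},
    {"tx": 0,"ty": 0,"tz": 0,"ax": 0,"ay": 0,"az": 0,"jaw": 1},
    {"tx": 0,"ty": 0,"tz": 0,"ax": 0,"ay": 0,"az": 0,"jaw": 1},
    {"tx": 0,"ty": 0,"tz": 0,"ax": 0,"ay": 0,"az": 0,"jaw": 1},
    {"tx": 0,"ty": 0,"tz": 0,"ax": 0,"ay": 0,"az": 0,"jaw": 1},
    {"tx": 0,"ty": 0,"tz": 0,"ax": 0,"ay": 0,"az": 0,"jaw": 1},
    {"tx": 0,"ty": 0,"tz": 0,"ax": 0,"ay": 0,"az": 0,"jaw": 1},
    {"tx": 0,"ty": 0,"tz": 0,"ax": 0,"ay": 0,"az": 0,"jaw": 1},
    {"tx": 0,"ty": 0,"tz": 0,"ax": 0,"ay": 0,"az": 0,"jaw": 1},
    {"tx": 0,"ty": 0,"tz": 0,"ax": 0,"ay": 0,"az": 0,"jaw": 1},
    {"tx": 0,"ty": 0,"tz": 0,"ax": 0,"ay": 0,"az": 0,"jaw": 1},
    {"tx": 0,"ty": 0,"tz": 0,"ax": 0,"ay": 0,"az": 0,"jaw": 1}
  ]
}}

```text
t: 16.15
eef_pos: [547.7, 142.2, 137.6]
ee_rot: [-0.016, 1.0, -0.0, 0.0]
contact_force: [-0.2, 1.3, -1.4]
width: 14.4
gripper_force: 58.4
```

Emit:
{"name": "carry_out", "arguments": {
  "steps": [
    {"tx": 0,"ty": 0,"tz": 0,"ax": 0,"ay": 0,"az": 0,"jaw": 1},
    {"tx": 0,"ty": 0,"tz": 0,"ax": 0,"ay": 0,"az": 0,"jaw": 1},
    {"tx": 0,"ty": 0,"tz": 0,"ax": 0,"ay": 0,"az": 0,"jaw": 1},
    {"tx": 0,"ty": 0,"tz": 0,"ax": 0,"ay": 0,"az": 0,"jaw": 1},
    {"tx": 0,"ty": 0,"tz": 0,"ax": 0,"ay": 0,"az": 0,"jaw": 1},
    {"tx": 0,"ty": 0,"tz": 0,"ax": 0,"ay": 0,"az": 0,"jaw": 1}
  ]
}}

```text
t: 16.65
eef_pos: [547.7, 142.3, 137.6]
ee_rot: [-0.016, 1.0, -0.0, 0.0]
contact_force: [0.3, 0.4, -0.7]
width: 14.4
gripper_force: 58.4
```

```bash
python3 -c "
from h import *
s=monitor.get_state();print(s['t'],s['eef_pos'],s['contact_force'],s['width'])
print(arm.hand_in())"
```

```text
16.65 [547.71259833 142.26926377 137.57600792] [ 0.26406535  0.35988074 -0.72189395] 14.415199474937712
the job is handed in; nothing more can be done
None
```

I handed the job in at 16.7 s: the plates looked flush and home, and the stem was held upright and still for over 3 s on the guide axis to about 1 mm, tip by calculation about halfway down the cup, with no sign of contact in the force readings.

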